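# Put repair tools back in their shadow tray

### The job

Clear the blue repair mat of two tools: lay the short screwdriver and the wide-bladed scraper in the tray, each in the cut-out pocket that has its outline, lying flat on the pocket's floor. Set them in, do not drop them from high up, and leave the long screwdriver on the mat and the tweezers in their pocket where they are.

Things in the scene. Friction and masses are not known exactly. Their poses are not given: they have to be found in the camera images.
- driver: Short screwdriver, 180 mm long, on the mat. Black handle with grey rings 95 x 32 mm, 28 mm high; steel shank 6 mm thick, axis 14 mm above the underside. Origin: on the handle's underside, within 15 mm of the balance point; x points to the tip (handle from x = -55 to +40 mm, tip at +125 mm), z up. About 90 g. Grip the handle across y.
- driver_tip (a point): Point at the short screwdriver's tip end, level with its underside, 125 mm along x from its origin.
- scraper: Scraper, 145 mm long, on the mat. Black handle with rivets 95 x 24 mm, 28 mm high; flat steel blade up to 52 mm wide, 2 mm thick, 5 to 7 mm above the underside. Origin: on the handle's underside, within 15 mm of the balance point; x points to the blade edge (handle from x = -50 to +45 mm, blade from +44 to +95 mm), z up. About 80 g. Grip the handle across y.
- scraper_tip (a point): Point at the middle of the scraper's blade edge, level with its underside, 95 mm along x from its origin.
- driver_seat (a point): Point on the rigid floor of the short screwdriver's pocket where its origin belongs; x points along the pocket to where its working end belongs, z up. Cut in a black insert 220 x 84 mm, top 12 mm above this point, middle 35 mm along +x. 52 mm wide from x = -65 to +50 mm (handle), 26 mm wide from +50 to +135 mm (shank); 10 mm of play all round.
- driver_seat_tip (a point): Point on the floor of the short screwdriver's pocket where the tip point belongs, 125 mm along x from driver_seat.
- scraper_seat (a point): Point on the rigid floor of the scraper's pocket where its origin belongs; x points along the pocket to where its working end belongs, z up. Cut in a black insert 220 x 84 mm, top 12 mm above this point, middle 35 mm along +x. 44 mm wide from x = -60 to +35 mm (handle), 72 mm wide from +35 to +105 mm (blade); 10 mm of play all round.
- scraper_seat_tip (a point): Point on the floor of the scraper's pocket where the blade-edge point belongs, 95 mm along x from scraper_seat.
- tray: Fixed aluminium tray plate 232 x 264 mm, 6 mm thick, carrying three fixed inserts of equal outer size, side by side along its y at 86 mm pitch in any order; their tops are 22 mm above the counter. A tool in its pocket stands 16 mm above the insert. Origin: centre of the underside; all the pockets run along its x.
- mat: Blue silicone mat 320 x 300 mm, 3 mm thick, fixed, on the other side of the counter from the tray. Three tools lie on it roughly side by side, along its x, in any order, handles' middles 80 mm or more apart. Origin: centre of the underside.
- long_driver: Long screwdriver, 250 mm long, on the mat among the other two, with the same handle as the short one. Leave it. Origin: on the handle's underside; x points to its tip (195 mm away), z up.
- tweezers: Steel tweezers, 125 mm long, 10 mm high, lying in the tray's third pocket (34 to 44 mm wide). Leave them. Origin: on the underside near the joined end; x points to the tips.

How it is judged (in metres and radians):
At the end, for the whole second after the job is handed in: Both tools lie released, still and flat (0.1 rad) in their own pockets: underside within 4 mm of the floor, origin within 18 mm and working end within 20 mm of their marks, direction within 0.2 rad. The long screwdriver and the tweezers are within 40 mm of where they lay (horizontal distance between driver and driver_seat below 0.018 m and horizontal distance between driver_tip and driver_seat_tip below 0.02 m and z of driver in the frame of driver_seat below 0.004 m and angle between the x axis of driver and the x axis of driver_seat, either way round below 0.2 rad and angle between each of driver, scraper's own z axis and vertical below 0.1 rad and linear speed of each of driver, scraper below 0.02 m/s and contact force between each of driver, scraper and the fingers below 0.1 N and horizontal distance between scraper and scraper_seat below 0.018 m and horizontal distance between scraper_tip and scraper_seat_tip below 0.02 m and z of scraper in the frame of scraper_seat below 0.004 m and angle between the x axis of scraper and the x axis of scraper_seat, either way round below 0.2 rad and distance of each of long_driver, tweezers from where it was at the start of the episode below 0.04 m); the robot touches nothing.
It fails at once if the long screwdriver is moved more than 40 mm (not (distance of long_driver from where it was at the start of the episode below 0.04 m)).
It fails at once if the tweezers are moved more than 40 mm (not (distance of tweezers from where it was at the start of the episode below 0.04 m)).
It fails at once if the short screwdriver falls free from more than 70 mm above its pocket floor (contact force between driver and the fingers below 0.02 N and z of driver in the frame of driver_seat above 0.07 m and linear speed of driver above 0.3 m/s).
It fails at once if the scraper falls free from more than 70 mm above its pocket floor (contact force between scraper and the fingers below 0.02 N and z of scraper in the frame of scraper_seat above 0.07 m and linear speed of scraper above 0.3 m/s).
It also fails if it takes over 61 s, if anything falls off the work surface, if the arm or the gripper's body presses on something with over 40 N, if the wrist force passes 120 N, or if a joint passes its speed limit or range.

### The arm

A 6-joint arm with a two-finger parallel gripper is mounted at the origin on the work surface. World frame = base frame: x ahead of the robot, y to its left, z up, the work surface at z = 0. Lengths are in m, angles in degrees, forces in N, time in s.
With the tool pointing down it reaches from about 0.275 to 0.85 m from the base axis. Payload 5.2 kg.
Tool frame: the origin (TCP) lies midway between the tips of the shut fingers; the grasp point (between the pads) lies 19 mm behind it (arm.grasp_offset is the z of the grasp point in the tool frame, in m); z points along the fingers, y is the line along which they close (so a half turn about z gives the same grasp; the last joint's range is limited). The gripper opens to 85 mm and grips with 20 to 120 N. Pads are 22 mm wide; open, the fingers measure 114 mm over their backs; the gripper's body (76 mm by 85 mm) begins 54 mm behind the grasp point. The pads swing forward as they close: fully open they stand 13 mm farther back than shut.
Start: joints at [-86.047, 14.817, 87.949, -0, 77.235, -11.62], TCP at [0.148, -0.53, 0.195] pointing down, gripper open.
Joint ranges: [-179.93, 179.93], [-52.35, 119.4], [10.71, 147.94], [-69.91, 249.91], [12.55, 155.21], [-178.61, 178.61]. Speed limits (degrees/s): [147.25, 147.25, 180, 180, 180, 180].

### API

Orientations are given as a 3x3 rotation matrix whose columns are the frame's x, y, z axes.
In Python, from station import sensors, cams, order, arm gives the robot as it stands.
- The arm moves only by the tool arm_command, never from a script. Its argument "series" is one flat list of numbers, 5 for each row, row after row: the shift along the tool's x, y, z in m, then the turn about the tool's z in rad, then the opening, from 0 (shut) to 1 (fully open). In form: [x, y, z, roll, gripper, x, y, z, roll, gripper, ...]. A call has 1 to 5 rows; each row shifts and turns the commanded pose from where the row before left it, along the tool's axes as they then stand; what a row does not reach is not made up. A row lasts 1/12 s, in which the tool goes at most 41.7 mm and 7.16 degrees, less where a joint would pass 70% of its speed; a pose out of reach is approached as far as the arm can. A call is refused whole if a number of a shift passes 0.0417 or a number of a turn 0.125, either way. A call with a gripper value outside its range is refused whole. The fingers move at their own pace and stop on an object; "force" is the grip in N (left out, the last holds). Time passes only in rows, so rows that do not move let the fingers close. It gives the time, the measured TCP pose, the force, the opening and the grip force at its end, in the units of the state.
- sensors.observe(): the state, without advancing time (a new reading comes with each control period).
- cams.snapshot(name): name is "scene" or "top" or "wrist"; returns the picture (384x512x3 uint8, blue, green, red); there is no depth.
- cams.camera_info(name): a dict with "fov_y" (degrees; the focal length in pixels is half the picture's height over the tangent of half this angle, whatever the lens; pixels are square), "cx", "cy" (the principal point, pixels), "eye" and "rotation" of the camera in the world. Camera axes: x right, y down, z forward; pixel columns grow to the right and rows downward; lengths in m; the calibration is good to about 2 mm. A picture is of the moment at which its call begins: read the wrist's pose just before it. camera_info takes no time and is no camera call; for the wrist camera it gives the pose at the moment of the call.
- order.finish_job(): hands the job in; it is judged then, once.
The state is a dict: "t": time; "joint_positions": joint angles; "joint_velocities": joint speeds; "effort": joint torques, N m; "eef_pos": TCP position; "tool_rot": TCP orientation; "contact_force": force on the tool from outside, world axes, zero at the start; "ft_torque": the same for the moment, N m; "gripper_width": opening from 0.0 (shut) to 1.0 (fully open); "finger_force": force on a finger pad.
Only numpy, scipy, OpenCV 4.12 (cv2) and the standard library are available. Lean on these libraries where they do the work, as an engineer would, in place of code of your own. Each camera call takes 0.05 s, during which the arm holds its last target. There are 200 camera calls.

## Working session

There is one attempt and no reset: what is moved stays moved. The work goes in short steps, Python scripts to look and compute and a tool call to move; the robot and the scene stay as the last step left them, time stands still between calls to the robot, and variables do not carry over. Pictures are saved under pics/ and viewed, at most 10 in all, crops included, and the job is handed in when it is done.

Besides the shell and the picture viewer there is one more tool, called after ">>>" as name(argument=value, ...) on one line, values as JSON. arm_command: Moves the arm, as the interface text tells. Its arguments: {"type":"object","properties":{"series":{"type":"array"},"force":{"type":"number"}},"required":["series"]}

```bash
mkdir -p pics; ls; python3 - <<'E'
from station import sensors,cams,arm
import cv2
for n in ("top","scene"):
    i=cams.camera_info(n);print(n,i)
    cv2.imwrite(f"pics/{n}0.png",cams.snapshot(n))
s=sensors.observe();print(s["t"],s["eef_pos"],s["tool_rot"],arm.grasp_offset)
E
```

```text
pics
top {'fov_y': 50.65280718689018, 'cx': 260.08377595929517, 'cy': 189.86074973340507, 'eye': array([0.51524493, 0.02147362, 0.91223334]), 'rotation': array([[-3.53679193e-04, -9.97849286e-01,  6.55490465e-02],
       [-9.99861053e-01, -7.39557825e-04, -1.66531377e-02],
       [ 1.66657989e-02, -6.55458285e-02, -9.97710377e-01]])}
scene {'fov_y': 46.46733300144094, 'cx': 262.1622236081589, 'cy': 184.92647013882137, 'eye': array([1.19105596, 0.09370467, 0.85237131]), 'rotation': array([[-0.18572515,  0.78026981, -0.59723127],
       [ 0.98256217,  0.15292988, -0.10575457],
       [ 0.00881741, -0.60645814, -0.79506652]])}
0.1 [ 0.1476512  -0.52927572  0.19375341] [[ 9.63279661e-01  2.68500058e-01 -1.13565394e-04]
 [ 2.68499879e-01 -9.63278326e-01  1.63746439e-03]
 [ 3.30264200e-04 -1.60782843e-03 -9.99998653e-01]] -0.0187
```

View pics/top0.png

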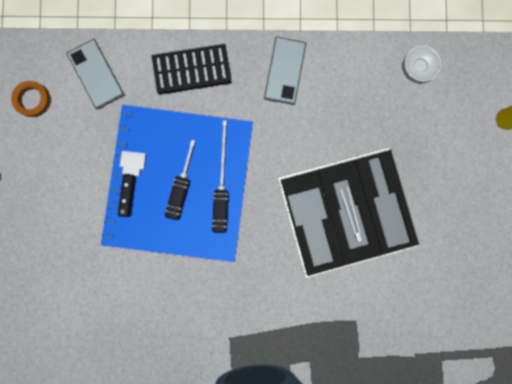

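The scraper (128,185), short driver (180,190) and long driver (221,200) lie on the mat from left to right, working ends up in the image. The scraper pocket is at (312,225), the tweezers pocket at (350,213) and the driver pocket at (388,200).

```bash
cat > h.py <<'E'
import cv2, numpy as np
from station import sensors,cams
def ray(info,uv,z,shape=(384,512)):
    f=shape[0]/2/np.tan(np.radians(info["fov_y"]/2))
    uv=np.atleast_2d(uv).astype(float)
    d=np.c_[(uv[:,0]-info["cx"])/f,(uv[:,1]-info["cy"])/f,np.ones(len(uv))]@np.array(info["rotation"]).T
    e=np.array(info["eye"]); return (e+d*((z-e[2])/d[:,2])[:,None])[:,:2]
def comps(mask,amin):
    n,l,st,c=cv2.connectedComponentsWithStats(mask.astype(np.uint8))
    return [np.argwhere(l==i)[:,::-1] for i in range(1,n) if st[i,4]>=amin]
def axis(p):  # centre of min-area rect, long dir, sizes
    (c,s,a)=cv2.minAreaRect((p*1000).astype(np.float32))
    b=cv2.boxPoints((c,s,a))/1000; e1=b[1]-b[0]; e2=b[2]-b[1]
    L=e1 if np.hypot(*e1)>np.hypot(*e2) else e2
    return np.array(c)/1000,L/np.hypot(*L),sorted(np.array(s))
E
python3 - <<'E'
from h import *
im=cv2.imread("pics/top0.png");i=cams.camera_info("top")
hsv=cv2.cvtColor(im,cv2.COLOR_BGR2HSV);V=hsv[...,2];S=hsv[...,1]
blue=((hsv[...,0]>100)&(hsv[...,0]<125)&(S>150)).astype(np.uint8)
ct=max(cv2.findContours(blue,0,2)[0],key=cv2.contourArea)
hull=np.zeros_like(blue);cv2.fillConvexPoly(hull,cv2.convexHull(ct),1);hull=cv2.erode(hull,np.ones((5,5)))
for p in comps((hull>0)&(V<110)&(S<200),60)+[]:
    w=ray(i,p,0.022);c,d,s=axis(w);print("handle",p.mean(0),c,np.degrees(np.arctan2(d[1],d[0])),s)
for p in comps((hull>0)&(blue==0),100):
    w=ray(i,p,0.018);c,d,s=axis(w);print("tool",p.mean(0),c,w.mean(0),np.degrees(np.arctan2(d[1],d[0])),s)
roi=np.zeros_like(blue);roi[145:280,275:425]=1
black=((V<50)&(roi>0)).astype(np.uint8)
ct=max(cv2.findContours(black,0,2)[0],key=cv2.contourArea)
h2=np.zeros_like(blue);cv2.fillConvexPoly(h2,cv2.convexHull(ct),1)
c,d,s=axis(ray(i,cv2.convexHull(ct)[:,0],0.022));print("inserts",c,np.degrees(np.arctan2(d[1],d[0])),s)
for p in comps((h2>0)&(V>80),150):
    w=ray(i,p,0.014);c,d,s=axis(w);print("pocket",p.mean(0),c,np.degrees(np.arctan2(d[1],d[0])),s)
E
```

```text
handle [126.45194274 194.95296524] [0.56216156 0.29861932] -6.8262925 [np.float64(28.05850601196289), np.float64(92.32379150390625)]
handle [177.1728 197.7584] [0.55661066 0.18809605] -14.570323 [np.float64(33.4169921875), np.float64(92.87155151367188)]
handle [220.16433566 210.73251748] [0.5276933  0.09413334] -2.444043 [np.float64(31.404233932495117), np.float64(92.16072082519531)]
tool [220.85005637 191.01465614] [0.60680286 0.0923857 ] [0.57172541 0.0930655 ] -1.7806401 [np.float64(33.39853286743164), np.float64(247.2071533203125)]
tool [179.27948718 188.36666667] [0.5993996  0.18031664] [0.5773149  0.18449924] -13.627446 [np.float64(34.82069778442383), np.float64(178.8612823486328)]
tool [129.27976767 176.96127783] [0.5886991  0.29502451] [0.6023772  0.29458807] -6.278529 [np.float64(56.765933990478516), np.float64(143.20237731933594)]
inserts [ 0.52583417 -0.18943896] -74.67838 [np.float64(212.28529357910156), np.float64(249.75628662109375)]
pocket [387.74673304 208.47666459] [ 0.54909564 -0.27301483] 15.464319 [np.float64(51.002296447753906), np.float64(200.86500549316406)]
pocket [349.86655818 215.75183076] [ 0.52183887 -0.19140619] 15.322679 [np.float64(44.08367919921875), np.float64(151.89834594726562)]
pocket [311.66327569 223.08341811] [ 0.49144666 -0.10877499] 15.406269 [np.float64(76.27037811279297), np.float64(166.770263671875)]
```

>>> arm_command(series=[0.0237,-0.0231,0,0,1,0.0237,-0.0231,0,0,1,0.0237,-0.0231,0,0,1,0.0237,-0.0231,0,0,1,0.0237,-0.0231,0,0,1], force=40)

```text
t: 0.52
eef_pos: [0.2312, -0.385, 0.194]
tool_rot: [[0.963, 0.268, -0.0], [0.268, -0.963, 0.001], [0.0, -0.001, -1.0]]
contact_force: [0.6, -0.4, -0.4]
gripper_width: 1.001
finger_force: 0.0
```

>>> arm_command(series=[0.0237,-0.0231,0,0,1,0.0237,-0.0231,0,0,1,0.0237,-0.0231,0,0,1,0.0237,-0.0231,0,0,1,0.0237,-0.0231,0,0,1])

```text
t: 0.93
eef_pos: [0.3142, -0.2419, 0.1943]
tool_rot: [[0.963, 0.268, -0.0], [0.268, -0.963, 0.0], [-0.0, -0.0, -1.0]]
contact_force: [0.8, -1.2, -0.7]
gripper_width: 0.997
finger_force: 0.0
```

>>> arm_command(series=[0.0237,-0.0231,0,0,1,0.0237,-0.0231,0,0,1,0.0237,-0.0231,0,0,1,0.0237,-0.0231,0,0,1,0.0237,-0.0231,0,0,1])

```text
t: 1.35
eef_pos: [0.3974, -0.0989, 0.1944]
tool_rot: [[0.963, 0.268, -0.0], [0.268, -0.963, 0.0], [-0.0, -0.0, -1.0]]
contact_force: [0.7, -0.1, 0.2]
gripper_width: 0.998
finger_force: 0.0
```

>>> arm_command(series=[0.0237,-0.0231,0,0,1,0.0237,-0.0231,0,0,1,0.0237,-0.0231,0,0,1,0.0237,-0.0231,0,0,1,0.0237,-0.0231,0,0,1])

```text
t: 1.77
eef_pos: [0.4805, 0.0442, 0.1942]
tool_rot: [[0.963, 0.269, -0.001], [0.269, -0.963, -0.0], [-0.001, -0.0, -1.0]]
contact_force: [0.8, -1.2, 0.3]
gripper_width: 0.997
finger_force: 0.0
```

>>> arm_command(series=[0.0237,-0.0231,0,0,1,0.0237,-0.0231,0,0,1,0.0237,-0.0231,0,0,1,0.0237,-0.0231,0,0,1,0.0237,-0.0231,0,0,1])

```text
t: 2.18
eef_pos: [0.5636, 0.1872, 0.194]
tool_rot: [[0.963, 0.269, -0.001], [0.269, -0.963, -0.0], [-0.001, -0.0, -1.0]]
contact_force: [0.4, -0.5, 0.8]
gripper_width: 0.999
finger_force: 0.0
```

>>> arm_command(series=[0,0,0,0.103,1,0,0,0,0.103,1,0,0,0,0.103,1,0,0,0,0.103,1,0,0,0,0.103,1])

```text
t: 2.6
eef_pos: [0.563, 0.1857, 0.1938]
tool_rot: [[0.969, -0.245, -0.001], [-0.245, -0.969, -0.0], [-0.001, 0.001, -1.0]]
contact_force: [-0.1, 0.3, 0.2]
gripper_width: 1.0
finger_force: 0.0
```

```bash
python3 - <<'E'
from h import *
i=cams.camera_info("wrist");im=cams.snapshot("wrist");cv2.imwrite("pics/w1.png",im);print(i)
hsv=cv2.cvtColor(im,cv2.COLOR_BGR2HSV);V=hsv[...,2];S=hsv[...,1]
for p in comps((V<110)&(S<160),1500):
    w=ray(i,p,0.020);c,d,s=axis(w);print("dark",p.mean(0),p.min(0),p.max(0),c,np.degrees(np.arctan2(d[1],d[0])),s)
E
```

```text
{'fov_y': 68.97036108991425, 'cx': 259.8014410031801, 'cy': 189.05547197909624, 'eye': array([0.62950996, 0.16825755, 0.37396093]), 'rotation': array([[-0.24515092, -0.93332333, -0.26231389],
       [-0.9694838 ,  0.23559349,  0.06780024],
       [-0.0014801 ,  0.27093036, -0.96259781]])}
dark [476.2084922  135.60519931] [430  53] [511 240] [ 0.50075458 -0.108087  ] 14.312965 [np.float64(98.33753967285156), np.float64(223.56617736816406)]
dark [259.00751503 164.97294589] [246 114] [273 207] [0.56737866 0.1851088 ] -14.957237 [np.float64(34.20561981201172), np.float64(120.35929870605469)]
dark [265.31337582 318.72968096] [  0 129] [511 383] [0.4128161 0.2319751] 75.91201 [np.float64(406.6336364746094), np.float64(835.435791015625)]
dark [176.1092437  183.66968326] [158 149] [192 221] [0.56366321 0.29818469] -7.4825096 [np.float64(31.200918197631836), np.float64(96.77899169921875)]
```

View pics/w1.png

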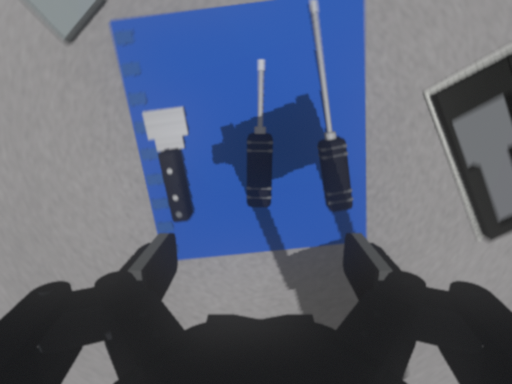

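The short driver's handle is at (259,167), centred between the fingers and parallel to the tool's x; the scraper's handle is at (175,184). Both agree with the top view within 2 mm.

>>> arm_command(series=[0,0,0.033,0,1,0,0,0.033,0,1,0,0,0.033,0,1,0,0,0.033,0,1,0,0,0.033,0,1])

```text
t: 3.07
eef_pos: [0.563, 0.1855, 0.028]
tool_rot: [[0.971, -0.238, -0.0], [-0.238, -0.971, -0.0], [-0.0, 0.0, -1.0]]
contact_force: [0.4, 0.3, 0.1]
gripper_width: 0.999
finger_force: 0.0
```

>>> arm_command(series=[0,0,0.009,0,1,0,0,0.009,0,1,0,0,0,0,0,0,0,0,0,0,0,0,0,0,0])

```text
t: 3.48
eef_pos: [0.5651, 0.1858, 0.0136]
tool_rot: [[0.971, -0.24, 0.004], [-0.24, -0.971, 0.001], [0.003, -0.001, -1.0]]
contact_force: [0.1, -0.3, -0.2]
gripper_width: 0.61
finger_force: 0.0
```

>>> arm_command(series=[0,0,0,0,0,0,0,0,0,0,0,0,0,0,0,0,0,0,0,0,0,0,0,0,0])

```text
t: 3.9
eef_pos: [0.5635, 0.1856, 0.0119]
tool_rot: [[0.971, -0.241, 0.001], [-0.241, -0.971, 0.0], [0.0, -0.0, -1.0]]
contact_force: [-1.0, -0.2, -0.2]
gripper_width: -0.006
finger_force: 0.0
```

```bash
python3 - <<'E'
from h import *
im=np.vstack([cams.snapshot("scene")[100:384,:],]);cv2.imwrite("pics/s1.png",im)
E
```

```text
(no output)
```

View pics/s1.png

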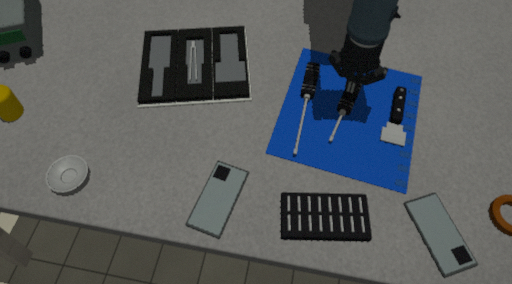

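```bash
python3 - <<'E'
from h import *
s=sensors.observe();print(s["gripper_width"],s["finger_force"],s["eef_pos"])
im=cv2.imread("pics/s1.png")[40:150,270:430];w=cams.snapshot("wrist")[60:384,100:420]
cv2.imwrite("pics/z1.png",np.hstack([cv2.resize(im,(470,324),interpolation=2),w]))
E
```

```text
-0.0017431890726499128 0.0 [0.5634651  0.18558228 0.01173677]
```

View pics/z1.png

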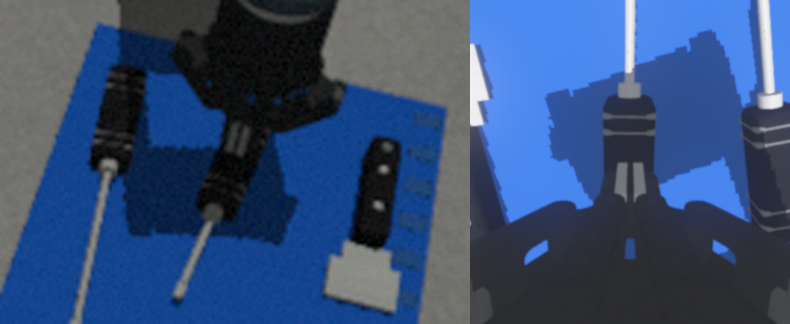

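```bash
python3 - <<'E'
from h import *
i=cams.camera_info("wrist");R=i["rotation"];s=sensors.observe();T=s["tool_rot"];f=192/np.tan(np.radians(i["fov_y"]/2))
for dx in (0,.011):
  for dz in (-.02,0,.02):
    p=s["eef_pos"]+T@[dx,0,-dz];q=R.T@(p-i["eye"]);print(dx,dz,q[:2]/q[2]*f+[i["cx"],i["cy"]])
print(ray(i,[[260,155],[260,223]],0.031),s["eef_pos"],s["joint_positions"])
E
```

```text
0 -0.02 [259.3866319  204.90594458]
0 0 [259.28538512 214.34355369]
0 0.02 [259.16157056 225.8847948 ]
0.011 -0.02 [259.38406614 190.92148191]
0.011 0 [259.28096998 199.0828487 ]
0.011 0.02 [259.15449249 209.09514386]
[[0.60589899 0.17450282]
 [0.56488809 0.18465821]] [0.56339852 0.18556069 0.01160925] [ 7.46436241e+00  2.92275526e+01  9.43053803e+01 -4.56801936e-04
  5.64623109e+01  1.11396738e+02]
```

```bash
python3 - <<'E'
from h import *
i=cams.camera_info("scene");R=i["rotation"];f=192/np.tan(np.radians(i["fov_y"]/2));s=sensors.observe()
for z in (.012,.03,.04,.05,.06):
    q=R.T@(s["eef_pos"]*[1,1,0]+s["tool_rot"]@[.011,0,-z]-i["eye"]);print(z,q[:2]/q[2]*f+[i["cx"],i["cy"]])
im=cams.snapshot("scene")[150:240,300:400];cv2.imwrite("pics/z2.png",cv2.resize(im,(800,720)[:2],interpolation=2)[:600])
E
```

```text
0.012 [346.99203569 203.1608902 ]
0.03 [348.26070084 198.59788454]
0.04 [348.98112721 196.00672828]
0.05 [349.71304323 193.37424725]
0.06 [350.45672595 190.69944493]
```

View pics/z2.png

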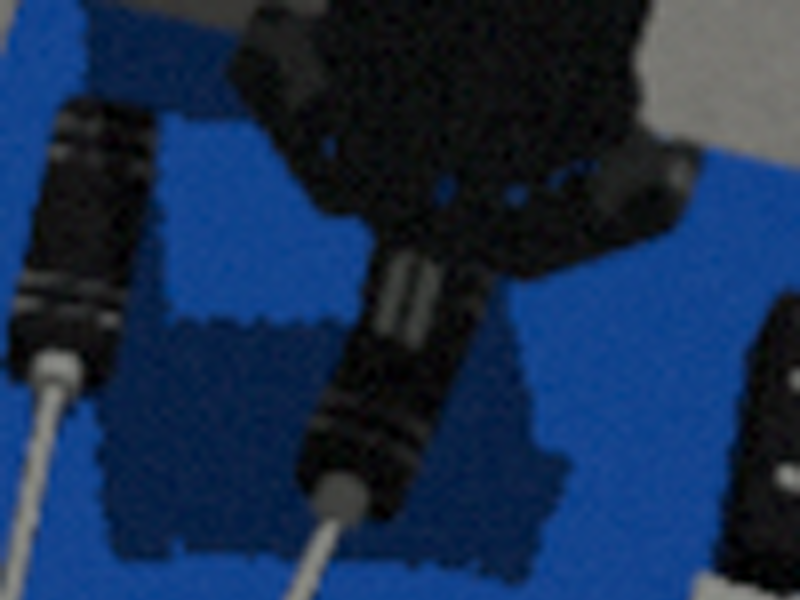

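The shut finger tips show at (350,193) in the scene view. That puts them about 50 mm up, above the handle, while the reported TCP height is 12 mm. Two cameras agree, and there was no contact, so the real tips sit well above the reported TCP. I'll probe gently down onto the handle top, which is known to be at 31 mm.

>>> arm_command(series=[0,0,0.003,0,0,0,0,0.003,0,0,0,0,0.002,0,0,0,0,0,0,0])

```text
t: 4.38
eef_pos: [0.5628, 0.1854, 0.0027]
tool_rot: [[0.971, -0.241, -0.001], [-0.241, -0.971, -0.0], [-0.001, 0.001, -1.0]]
contact_force: [-0.0, -0.7, -0.6]
gripper_width: 0.0
finger_force: 0.0
```

>>> arm_command(series=[0,0,0.002,0,0,0,0,0.002,0,0,0,0,0,0,0])

```text
t: 4.63
eef_pos: [0.5631, 0.1855, -0.001]
tool_rot: [[0.971, -0.241, -0.001], [-0.241, -0.971, -0.0], [-0.001, 0.0, -1.0]]
contact_force: [-0.1, 0.6, 0.4]
gripper_width: -0.003
finger_force: 0.0
```

>>> arm_command(series=[0,0,0.002,0,0,0,0,0.002,0,0,0,0,0,0,0])

```text
t: 4.88
eef_pos: [0.5631, 0.1855, -0.0049]
tool_rot: [[0.971, -0.241, -0.001], [-0.241, -0.971, -0.0], [-0.001, 0.0, -1.0]]
contact_force: [0.1, 0.4, -0.6]
gripper_width: 0.001
finger_force: 0.0
```

>>> arm_command(series=[0,0,0.002,0,0,0,0,0.001,0,0,0,0,0,0,0])

```text
t: 5.13
eef_pos: [0.5636, 0.1856, -0.0058]
tool_rot: [[0.971, -0.241, 0.001], [-0.241, -0.971, -0.0], [0.001, -0.0, -1.0]]
contact_force: [-3.5, -0.6, 13.1]
gripper_width: -0.001
finger_force: 6.3
```

>>> arm_command(series=[0,0,0.001,0,0,0,0,0.001,0,0,0,0,0,0,0])

```text
t: 5.38
eef_pos: [0.5637, 0.1856, -0.0058]
tool_rot: [[0.971, -0.24, 0.002], [-0.24, -0.971, -0.0], [0.002, -0.0, -1.0]]
contact_force: [-9.0, -2.8, 26.3]
gripper_width: -0.005
finger_force: 13.2
```

Contact came at a reported z of -0.0055, so the real tips are 37 mm above the reported TCP along the tool. I'll use that offset from here on, which means a grasp at a reported z of about -0.025.

>>> arm_command(series=[0,0,-0.02,0,0,0,0,-0.02,0,1,0,0,0,0,1,0,0,0,0,1,0,0,0,0,1])

```text
t: 5.8
eef_pos: [0.563, 0.1855, 0.03]
tool_rot: [[0.971, -0.241, -0.001], [-0.241, -0.971, -0.0], [-0.001, 0.0, -1.0]]
contact_force: [-0.8, 0.8, -0.1]
gripper_width: 0.563
finger_force: 0.0
```

>>> arm_command(series=[0,0,0,0,1,0,0,0.02,0,1,0,0,0.015,0,1,0,0,0.01,0,1,0,0,0.006,0,1])

```text
t: 6.22
eef_pos: [0.5617, 0.1853, -0.0229]
tool_rot: [[0.971, -0.241, -0.004], [-0.241, -0.971, -0.001], [-0.004, 0.001, -1.0]]
contact_force: [-0.2, -1.1, 0.6]
gripper_width: 0.998
finger_force: 0.0
```

>>> arm_command(series=[0,0,0.004,0,1,0,0,0,0,0,0,0,0,0,0,0,0,0,0,0,0,0,0,0,0])

```text
t: 6.63
eef_pos: [0.5641, 0.1857, -0.0237]
tool_rot: [[0.971, -0.241, 0.002], [-0.241, -0.971, 0.0], [0.001, -0.001, -1.0]]
contact_force: [-0.4, -0.7, 0.6]
gripper_width: 0.453
finger_force: 0.0
```

>>> arm_command(series=[0,0,0,0,0,0,0,0,0,0,0,0,0,0,0])

```text
t: 6.88
eef_pos: [0.5642, 0.1857, -0.0236]
tool_rot: [[0.971, -0.241, 0.002], [-0.241, -0.971, 0.0], [0.002, -0.001, -1.0]]
contact_force: [-0.2, 0.4, 5.0]
gripper_width: 0.362
finger_force: 41.6
```

>>> arm_command(series=[0,0,-0.015,0,0,0,0,-0.025,0,0,0,0,-0.03,0,0,0,0,-0.03,0,0])

```text
t: 7.22
eef_pos: [0.5623, 0.1854, 0.0757]
tool_rot: [[0.971, -0.241, -0.003], [-0.241, -0.971, -0.0], [-0.002, 0.001, -1.0]]
contact_force: [1.2, 1.0, -0.6]
gripper_width: 0.365
finger_force: 41.0
```

>>> arm_command(series=[0,0,0,-0.1026,0,0,0,0,-0.1026,0,0,0,0,-0.1026,0,0,0,0,-0.1026,0,0,0,0,-0.1026,0])

```text
t: 7.63
eef_pos: [0.563, 0.1855, 0.0753]
tool_rot: [[0.962, 0.271, -0.001], [0.271, -0.962, -0.0], [-0.001, -0.0, -1.0]]
contact_force: [-0.4, 0.4, -0.9]
gripper_width: 0.366
finger_force: 41.1
```

>>> arm_command(series=[-0.0114,0.0292,0,0,0,-0.0114,0.0292,0,0,0,-0.0114,0.0292,0,0,0,-0.0114,0.0292,0,0,0,-0.0114,0.0292,0,0,0])

```text
t: 8.05
eef_pos: [0.5466, 0.0285, 0.0753]
tool_rot: [[0.964, 0.267, -0.001], [0.267, -0.964, 0.0], [-0.001, -0.0, -1.0]]
contact_force: [0.2, -0.3, -0.9]
gripper_width: 0.365
finger_force: 41.0
```

>>> arm_command(series=[-0.0114,0.0292,0,0,0,-0.0114,0.0292,0,0,0,-0.0114,0.0292,0,0,0,-0.0114,0.0292,0,0,0,-0.0114,0.0292,0,0,0])

```text
t: 8.47
eef_pos: [0.5306, -0.1276, 0.0754]
tool_rot: [[0.964, 0.267, -0.0], [0.267, -0.964, 0.0], [-0.0, -0.0, -1.0]]
contact_force: [0.7, 0.1, 0.1]
gripper_width: 0.366
finger_force: 41.0
```

>>> arm_command(series=[-0.0114,0.0292,0,0,0,-0.0114,0.0292,0,0,0,-0.0114,0.0292,0,0,0,-0.0114,0.0292,0,0,0,-0.0114,0.0292,0,0,0])

```text
t: 8.88
eef_pos: [0.5146, -0.2834, 0.0753]
tool_rot: [[0.964, 0.266, -0.0], [0.266, -0.964, 0.0], [-0.0, -0.001, -1.0]]
contact_force: [0.6, -0.2, -1.4]
gripper_width: 0.359
finger_force: 41.0
```

>>> arm_command(series=[0,0,0,0,0,0,0,0,0,0])

```text
t: 9.05
eef_pos: [0.5147, -0.2837, 0.0751]
tool_rot: [[0.965, 0.263, -0.0], [0.263, -0.965, 0.0], [-0.0, -0.001, -1.0]]
contact_force: [0.3, -0.5, -0.8]
gripper_width: 0.362
finger_force: 41.0
```

```bash
python3 - <<'E'
from h import *
cv2.imwrite("pics/w2.png",cams.snapshot("wrist"));i=cams.camera_info("wrist");np.save("w2.npy",i,allow_pickle=True)
R=i["rotation"];f=192/np.tan(np.radians(i["fov_y"]/2))
d=np.array([.964,.2656]);
for n,l in (("seat",0),("tip",.125),("end",.135),("mouth",.05)):
    p=np.r_[np.array([.5154,-.2823])+l*d,.016];q=R.T@(p-i["eye"]);print(n,q[:2]/q[2]*f+[i["cx"],i["cy"]])
E
```

```text
seat [259.83323204 189.8277108 ]
tip [259.7550998   33.41214794]
end [259.74777991  18.75821817]
mouth [259.80466061 132.62961509]
```

View pics/w2.png

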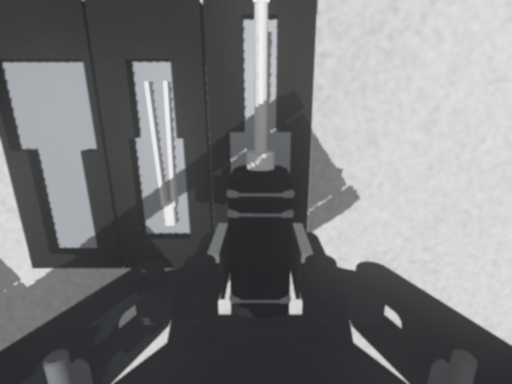

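The driver pocket's far end is at row 18 and its shoulder at row 132, both centred on column 260, exactly as predicted. The held driver's shank is at column 261, so it is aligned. Lowering.

>>> arm_command(series=[0,0,0.03,0,0,0,0,0.025,0,0,0,0,0.015,0,0,0,0,0.01,0,0,0,0,0.006,0,0])

```text
t: 9.52
eef_pos: [0.5148, -0.2802, -0.0119]
tool_rot: [[0.963, 0.268, -0.002], [0.268, -0.963, 0.002], [-0.001, -0.002, -1.0]]
contact_force: [0.4, 0.0, -1.2]
gripper_width: 0.359
finger_force: 41.1
```

>>> arm_command(series=[0,0,0.003,0,0,0,0,0.001,0,0,0,0,0,0,0])

```text
t: 9.77
eef_pos: [0.5159, -0.2823, -0.0138]
tool_rot: [[0.964, 0.267, 0.001], [0.267, -0.964, -0.001], [0.001, 0.001, -1.0]]
contact_force: [-1.1, -0.1, -0.2]
gripper_width: 0.363
finger_force: 41.1
```

>>> arm_command(series=[0,0,0.001,0,0,0,0,0.001,0,0,0,0,0,0,0])

```text
t: 10.02
eef_pos: [0.5156, -0.2824, -0.016]
tool_rot: [[0.964, 0.266, 0.001], [0.266, -0.964, -0.001], [0.001, 0.001, -1.0]]
contact_force: [-0.9, -0.3, -0.9]
gripper_width: 0.365
finger_force: 41.1
```

>>> arm_command(series=[0,0,0,0,0.65,0,0,0,0,0.65,0,0,0,0,0.65,0,0,0,0,0.65,0,0,-0.01,0,0.65])

```text
t: 10.43
eef_pos: [0.514, -0.2812, -0.0079]
tool_rot: [[0.964, 0.266, -0.003], [0.266, -0.964, 0.002], [-0.002, -0.003, -1.0]]
contact_force: [-0.4, 0.5, -0.7]
gripper_width: 0.653
finger_force: 0.0
```

>>> arm_command(series=[0,0,-0.02,0,0.65,0,0,-0.03,0,0.65,0,0,-0.04,0,1,0,0,-0.04,0,1,0,0,-0.03,0,1])

```text
t: 10.85
eef_pos: [0.516, -0.2826, 0.1578]
tool_rot: [[0.964, 0.267, 0.003], [0.267, -0.964, -0.002], [0.002, 0.003, -1.0]]
contact_force: [1.5, -0.7, 0.5]
gripper_width: 0.999
finger_force: 0.0
```

>>> arm_command(series=[0.0101,-0.0273,0,0,1,0.0101,-0.0273,0,0,1,0.0101,-0.0273,0,0,1,0.0101,-0.0273,0,0,1,0.0101,-0.0273,0,0,1])

```text
t: 11.27
eef_pos: [0.5275, -0.1359, 0.1545]
tool_rot: [[0.964, 0.266, 0.001], [0.266, -0.964, -0.0], [0.001, 0.001, -1.0]]
contact_force: [0.9, 0.4, 0.5]
gripper_width: 1.004
finger_force: 0.0
```

>>> arm_command(series=[0.0101,-0.0273,0,0,1,0.0101,-0.0273,0,0,1,0.0101,-0.0273,0,0,1,0.0101,-0.0273,0,0,1,0.0101,-0.0273,0,0,1])

```text
t: 11.68
eef_pos: [0.5398, 0.0093, 0.1545]
tool_rot: [[0.964, 0.267, 0.001], [0.267, -0.964, -0.0], [0.001, 0.0, -1.0]]
contact_force: [-0.1, -0.7, 0.2]
gripper_width: 0.999
finger_force: 0.0
```

>>> arm_command(series=[0.0101,-0.0273,0,0,1,0.0101,-0.0273,0,0,1,0.0101,-0.0273,0,0,1,0.0101,-0.0273,0,0,1,0.0101,-0.0273,0,0,1])

```text
t: 12.1
eef_pos: [0.5521, 0.1544, 0.1545]
tool_rot: [[0.964, 0.267, 0.001], [0.267, -0.964, 0.0], [0.001, 0.0, -1.0]]
contact_force: [0.3, 0.3, -0.2]
gripper_width: 1.001
finger_force: 0.0
```

>>> arm_command(series=[0.0101,-0.0273,0,0,1,0.0101,-0.0273,0,0,1,0.0101,-0.0273,0,0,1,0.0101,-0.0273,0,0,1,0.0101,-0.0273,0,0,1])

```text
t: 12.52
eef_pos: [0.5643, 0.2994, 0.1544]
tool_rot: [[0.964, 0.267, 0.001], [0.267, -0.964, 0.0], [0.001, -0.0, -1.0]]
contact_force: [-0.1, -0.4, 0.7]
gripper_width: 0.999
finger_force: 0.0
```

>>> arm_command(series=[0,0,0,0.0969,1,0,0,0,0.0969,1,0,0,0,0.0969,1,0,0,0,0.0969,1,0,0,0,0,1])

```text
t: 12.93
eef_pos: [0.5643, 0.2981, 0.1542]
tool_rot: [[0.993, -0.121, 0.0], [-0.121, -0.993, 0.0], [0.0, -0.0, -1.0]]
contact_force: [-0.3, 0.1, -0.8]
gripper_width: 1.002
finger_force: 0.0
```

```bash
python3 - <<'E'
from h import *
i=cams.camera_info("wrist");w=cams.snapshot("wrist");t=cams.snapshot("top")
s=sensors.observe();R=i["rotation"];f=192/np.tan(np.radians(i["fov_y"]/2))
hsv=cv2.cvtColor(w,cv2.COLOR_BGR2HSV)
for p in comps((hsv[...,2]<110)&(hsv[...,1]<160),800):
    if p.max(0)[1]<300: c,d,z=axis(ray(i,p,0.022));print("dark",p.mean(0),c,np.degrees(np.arctan2(d[1],d[0])),z)
for l in (-.05,0,.045,.095):
    a=np.radians(-6.8);p=np.array([.5655+l*np.cos(a),.2981+l*np.sin(a),.02]);q=R.T@(p-i["eye"]);print(l,q[:2]/q[2]*f+[i["cx"],i["cy"]])
print(s["eef_pos"])
cv2.imwrite("pics/c1.png",np.hstack([cv2.resize(w,(400,300)),cv2.resize(t[145:280,265:430],(367,300),interpolation=2)]))
E
```

```text
dark [260.12618297 152.44590833] [0.59222491 0.30158478] -30.452 [np.float64(93.23934936523438), np.float64(151.5028533935547)]
dark [438.69639907 178.92897258] [0.53413031 0.09554886] -2.2061343 [np.float64(44.44395065307617), np.float64(107.24012756347656)]
-0.05 [259.69425339 212.67687266]
0 [259.60692602 171.73376638]
0.045 [259.5218268  131.83531234]
0.095 [259.41909023  83.66765693]
[0.56442306 0.29794332 0.15409733]
```

View pics/c1.png

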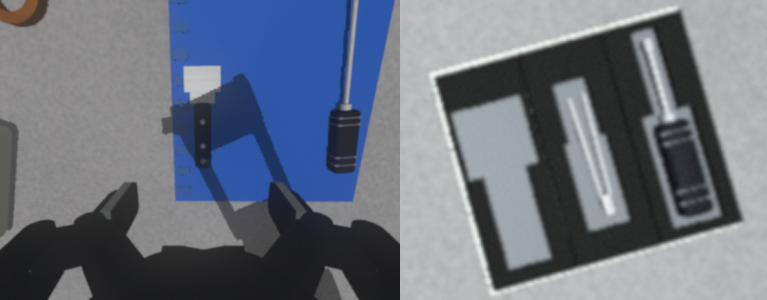

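The driver lies in its pocket with play all round (right half, around (683,165)). The scraper's handle is at column 260, centred between the fingers and along the tool's x. Descending.

>>> arm_command(series=[0,0,0.038,0,1,0,0,0.038,0,1,0,0,0.036,0,1,0,0,0.03,0,1,0,0,0.02,0,1])

```text
t: 13.45
eef_pos: [0.5625, 0.2971, -0.0117]
tool_rot: [[0.993, -0.115, -0.004], [-0.115, -0.993, -0.001], [-0.004, 0.002, -1.0]]
contact_force: [-0.2, 0.5, -1.0]
gripper_width: 1.001
finger_force: 0.0
```

>>> arm_command(series=[0,0,0.01,0,1,0,0,0.007,0,1,0,0,0,0,1,0,0,0,0,0,0,0,0,0,0])

```text
t: 13.87
eef_pos: [0.5659, 0.2984, -0.0236]
tool_rot: [[0.993, -0.117, 0.003], [-0.117, -0.993, 0.001], [0.003, -0.001, -1.0]]
contact_force: [1.1, -0.6, -0.1]
gripper_width: 0.749
finger_force: 0.0
```

>>> arm_command(series=[0,0,0,0,0,0,0,0,0,0,0,0,0,0,0,0,0,0,0,0,0,0,0,0,0])

```text
t: 14.28
eef_pos: [0.5652, 0.2981, -0.0244]
tool_rot: [[0.993, -0.117, 0.002], [-0.117, -0.993, 0.001], [0.002, -0.001, -1.0]]
contact_force: [0.1, -0.2, 5.8]
gripper_width: 0.267
finger_force: 41.0
```

>>> arm_command(series=[0,0,-0.015,0,0,0,0,-0.025,0,0,0,0,-0.03,0,0,0,0,-0.03,0,0])

```text
t: 14.62
eef_pos: [0.5634, 0.2975, 0.0745]
tool_rot: [[0.993, -0.117, -0.003], [-0.117, -0.993, -0.001], [-0.003, 0.001, -1.0]]
contact_force: [0.3, -0.2, -1.0]
gripper_width: 0.271
finger_force: 40.2
```

>>> arm_command(series=[0,0,0,-0.0965,0,0,0,0,-0.0965,0,0,0,0,-0.0965,0,0,0,0,-0.0965,0])

```text
t: 14.95
eef_pos: [0.5641, 0.2978, 0.0744]
tool_rot: [[0.963, 0.27, -0.0], [0.27, -0.963, -0.0], [-0.0, 0.0, -1.0]]
contact_force: [-0.6, 0.5, -1.1]
gripper_width: 0.272
finger_force: 40.2
```

>>> arm_command(series=[-0.01345,0.02485,0,0,0,-0.01345,0.02485,0,0,0,-0.01345,0.02485,0,0,0,-0.01345,0.02485,0,0,0,-0.01345,0.02485,0,0,0])

```text
t: 15.37
eef_pos: [0.5316, 0.1592, 0.0741]
tool_rot: [[0.964, 0.266, -0.001], [0.266, -0.964, -0.0], [-0.001, -0.0, -1.0]]
contact_force: [0.5, -0.1, -0.9]
gripper_width: 0.273
finger_force: 40.2
```

>>> arm_command(series=[-0.01345,0.02485,0,0,0,-0.01345,0.02485,0,0,0,-0.01345,0.02485,0,0,0,-0.01345,0.02485,0,0,0,-0.01345,0.02485,0,0,0])

```text
t: 15.78
eef_pos: [0.4998, 0.0215, 0.0743]
tool_rot: [[0.964, 0.265, -0.001], [0.265, -0.964, 0.0], [-0.001, -0.0, -1.0]]
contact_force: [0.0, -0.2, -1.4]
gripper_width: 0.271
finger_force: 40.2
```

>>> arm_command(series=[-0.01345,0.02485,0,0,0,-0.01345,0.02485,0,0,0,-0.01345,0.02485,0,0,0,-0.01345,0.02485,0,0,0,-0.01345,0.02485,0,0,0])

```text
t: 16.2
eef_pos: [0.4679, -0.1161, 0.0744]
tool_rot: [[0.964, 0.265, -0.0], [0.265, -0.964, 0.0], [-0.0, -0.0, -1.0]]
contact_force: [-0.0, 0.5, -0.7]
gripper_width: 0.271
finger_force: 40.2
```

>>> arm_command(series=[0,0,0,0,0,0,0,0,0,0])

```text
t: 16.37
eef_pos: [0.4683, -0.1161, 0.0744]
tool_rot: [[0.965, 0.262, -0.0], [0.262, -0.965, 0.0], [-0.0, -0.0, -1.0]]
contact_force: [-0.3, 0.5, -0.7]
gripper_width: 0.27
finger_force: 40.2
```

```bash
python3 - <<'E'
from h import *
i=cams.camera_info("wrist");cv2.imwrite("pics/w3.png",cams.snapshot("wrist"))
R=i["rotation"];f=192/np.tan(np.radians(i["fov_y"]/2));s=sensors.observe()
d=np.array([.964,.2656])
for n,l in (("shoulder",.035),("end",.105)):
    p=np.r_[np.array([.4697,-.1148])+l*d,.016];q=R.T@(p-i["eye"]);print(n,q[:2]/q[2]*f+[i["cx"],i["cy"]])
p=s["eef_pos"]+s["tool_rot"]@[.095,0,-.0334];q=R.T@(p-i["eye"]);print("blade edge",q[:2]/q[2]*f+[i["cx"],i["cy"]])
E
```

```text
shoulder [258.2222893  149.32240871]
end [257.75881012  60.04836874]
blade edge [256.30599582  52.24920085]
```

View pics/w3.png

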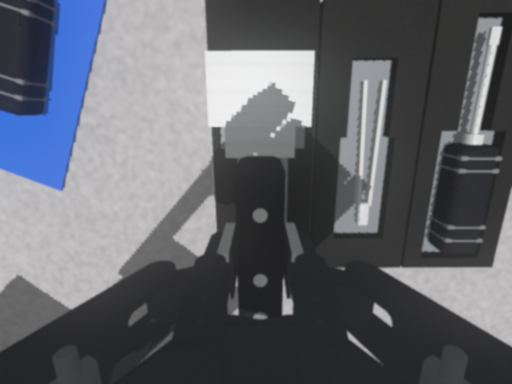

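The scraper's blade edge is at row 50, columns 206–315 (middle 260). The insert spans columns 213–313 (middle 263), so I'm nudging about 1.5 mm along tool +y and lowering.

>>> arm_command(series=[0,0.0015,0.03,0,0,0,0,0.025,0,0,0,0,0.015,0,0,0,0,0.01,0,0,0,0,0.006,0,0])

```text
t: 16.83
eef_pos: [0.4685, -0.1149, -0.0127]
tool_rot: [[0.964, 0.266, -0.002], [0.266, -0.964, 0.001], [-0.002, -0.002, -1.0]]
contact_force: [-0.2, 0.5, -0.4]
gripper_width: 0.272
finger_force: 40.3
```

>>> arm_command(series=[0,0,0.003,0,0,0,0,0.002,0,0,0,0,0.001,0,0,0,0,0,0,0])

```text
t: 17.17
eef_pos: [0.4697, -0.1165, -0.0169]
tool_rot: [[0.964, 0.265, 0.001], [0.265, -0.964, -0.001], [0.001, 0.001, -1.0]]
contact_force: [0.0, 0.5, -1.3]
gripper_width: 0.27
finger_force: 40.3
```

>>> arm_command(series=[0,0,0,0,0.6,0,0,0,0,0.6,0,0,0,0,0.6,0,0,0,0,0.6,0,0,-0.01,0,0.6])

```text
t: 17.58
eef_pos: [0.4686, -0.117, -0.0085]
tool_rot: [[0.964, 0.265, -0.001], [0.265, -0.964, -0.0], [-0.001, -0.0, -1.0]]
contact_force: [-0.4, 0.8, -0.1]
gripper_width: 0.507
finger_force: 0.0
```

>>> arm_command(series=[0,0,-0.02,0,0.6,0,0,-0.03,0,0.6,0,0,-0.04,0,1,0,0,-0.04,0,1,0,0,-0.03,0,1])

```text
t: 18.0
eef_pos: [0.47, -0.1167, 0.1569]
tool_rot: [[0.964, 0.265, 0.004], [0.265, -0.964, -0.002], [0.003, 0.003, -1.0]]
contact_force: [0.6, -0.8, -0.5]
gripper_width: 0.979
finger_force: 0.0
```

>>> arm_command(series=[-0.03,-0.025,0,0,1,-0.03,-0.025,0,0,1,-0.03,-0.025,0,0,1,-0.03,-0.025,0,0,1,0,-0.025,0,0,1])

```text
t: 18.42
eef_pos: [0.3154, -0.0269, 0.1525]
tool_rot: [[0.965, 0.263, -0.002], [0.263, -0.965, -0.0], [-0.002, -0.0, -1.0]]
contact_force: [-0.2, 0.5, 0.8]
gripper_width: 1.002
finger_force: 0.0
```

```bash
python3 - <<'E'
from h import *
t=cams.snapshot("top");s=cams.snapshot("scene")
cv2.imwrite("pics/f.png",np.hstack([cv2.resize(t[145:280,265:430],(440,360),interpolation=2),cv2.resize(s[100:230,120:270],(360,360),interpolation=2)]))
i=cams.camera_info("top");V=t.max(2);m=np.zeros_like(V);m[170:270,280:330]=1
E
```

```text
(no output)
```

View pics/f.png

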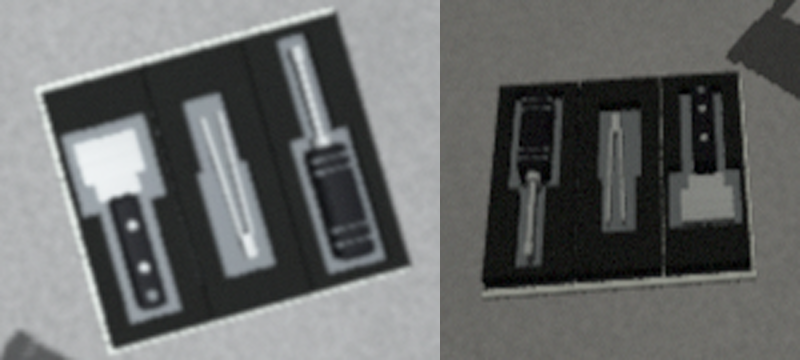

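The scraper (blade at (110,165), handle at (137,250)) and the driver (handle at (338,200)) both lie in their pockets with play all round. The tweezers have not moved. Handing in.

```bash
python3 -c "
from station import order;print(order.finish_job())"
```

```text
the job is handed in; nothing more can be done
None
```

The short screwdriver and the scraper lie in their own pockets, with the long screwdriver and tweezers left in place; the final pictures show both seated with play all round, and the job is handed in (no verdict came back).

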